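# Take the finished drum off the polishing tumbler

## Robot

A 7-joint arm with a two-finger parallel gripper is mounted at the origin on a cart in front of the work surface, level with it; the furniture and walls round the work are solid. World frame = base frame: x ahead of the robot, y to its left, z up, the work surface at z = 0. Lengths are in mm, angles in degrees, forces in N, time in s.
With the tool pointing down it reaches from about 400 to 850 mm from the base axis. Payload 4.5 kg.
Tool frame: the origin (TCP) lies on the front face of the gripper's body, between the roots of the fingers; the fingertips stand 64 mm ahead of it and the grasp point (between the pads) lies 45 mm ahead of it (manip.tip_reach is the z of the fingertips in the tool frame, in mm); z points along the fingers, y is the direction in which the jaws open and shut (so a half turn about z gives the same grasp; the last joint's range is limited). The gripper opens to 88 mm and grips with 3 to 60 N. Pads are 18 mm wide; open, the fingers measure 123 mm over their backs; the gripper's body (75 mm by 187 mm) begins 45 mm behind the grasp point.
Start: joints at [-68.136, 39.483, -11.15, 89.685, 9.013, 51.709, -12.324], TCP at [213, 587.604, 302.743] pointing down, gripper open.
Joint ranges: [-172.22, 172.22], [-26.19, 119.32], [-84.43, 86.54], [7.71, 146.69], [-57.33, 237.33], [2.42, 119.75], [-152.13, 152.13]. Speed limits (degrees/s): [147.25, 147.25, 180, 180, 180, 180, 180].

## Interface

Orientations are given as a 3x3 rotation matrix whose columns are the frame's x, y, z axes.
In Python, from plant import manip, eyes, finder gives the robot as it stands.
- The arm moves only by the tool send_rows, never from a script. Its argument "rows" is text: rows parted by semicolons, each of 6 numbers parted by spaces: the shift along the tool's x, y, z normalised to -1 to 1, where 1 is 0.04 m, then the turn, a rotation vector about the tool's x, y, z normalised to -1 to 1, where 1 is 4 degrees. A call has 1 to 5 rows; each row shifts and turns the commanded pose from where the row before left it, along the tool's axes as they then stand; what a row does not reach is not made up. A row lasts 1/12 s, in which the tool goes at most 41.7 mm and 7.16 degrees, less where a joint would pass 70% of its speed; a pose out of reach is approached as far as the arm can. A call with a number of a shift or a turn outside -1 to 1 is refused whole. A call with a gripper value outside its range is refused whole. "claw" is the opening, from 0 (shut) to 1 (fully open), set as the call begins (left out, the last holds). The fingers move at their own pace and stop on an object; "newtons" is the grip in N (left out, the last holds). Time passes only in rows, so rows that do not move let the fingers close. It gives the time, the measured TCP pose, the force and the opening at its end, in the units of the state.
- manip.get_state(): the state, without advancing time (a new reading comes with each control period).
- eyes.camera(name): name is "scene" or "top"; returns (picture, depth): 384x512x3 uint8, red, green, blue; 384x512 float32, mm along the optical axis (not along the pixel's ray), 0 where there is no reading.
- eyes.camera_info(name): a dict with "intrinsics" (3x3 intrinsics, pixels), "origin" and "rotation" of the camera in the world. Camera axes: x right, y down, z forward; pixel columns grow to the right and rows downward; lengths in mm; the calibration is good to about 2 mm. A picture is of the moment at which its call begins. camera_info takes no time and is no camera call.
- manip.close_job(): hands the job in, once; it reports no verdict.
Trained networks look in the newest picture that a camera, given by its name, has taken for a name from the list of things; names that differ only in an ending like _2 or _b are one class to them, and where a whole thing is asked for, a point or a joint stands for the part that bears it (a point fixed in the world has none). Each returns a list of dicts, best first, with "p" (0 to 1); they miss things now and then, are a little off and sometimes report something else, mostly with a low value. They report only what shows in the picture. A call takes as long as a camera call. They do not tell look-alikes from the thing itself.
- finder.cut_out(camera, query): "region" (384x512 bool, what is visible of it) and "rect" ([left, top, right, bottom] in pixels, round what is visible of it).
The state is a dict: "time": time; "joint_positions": joint angles; "joint_velocities": joint speeds; "tau": joint torques, N m; "ee_pos": TCP position; "ee_rot": TCP orientation; "force": force on the tool from outside, world axes, zero at the start; "moment": the same for the moment, N m; "finger_gap": finger opening in mm.
Only numpy, scipy, OpenCV 4.12 (cv2) and the standard library are available. Lean on these libraries where they do the work, as an engineer would, in place of code of your own. Each camera call takes 0.05 s, during which the arm holds its last target.

## Task

The tumbler has stopped and its drum is ready to be rinsed: take the drum by the handle, turn it about an eighth of a turn anticlockwise (seen from above) to free its bayonet lugs from the drive base, lift it straight off and lower it, without dropping it, to stand upright in the round drip tray. Keep the drum upright all the way, and do not knock the jar of shot or the wooden ring clamp out of place.

Things in the scene. Friction and masses are not known exactly. Their poses are not given: they have to be found in the camera images.
- drum_handle (a point): Centre of the black grip of the drum's rigid arched handle, on the drum's upright middle axis, 155 mm above its underside. The flat-sided grip is 76 mm long along the drum's y, 18 mm wide (x), 16 mm high, with 33 mm of free air down to the lid; the handle is 139 mm wide over all (y). Axes: the drum's, z up
- drum_foot (a point): Centre of the flat underside (51 mm radius) of the drum: a loose white vessel with a grey lid, 120 mm across, 114 mm high to the lid's top, 0.4 to 0.7 kg, balanced on its axis. Axes: the drum's, z up. Three lugs at the foot, 120 degrees apart, stick out to 60 mm radius
- drive_base: The tumbler's drive base, fixed: a round grey housing 160 mm across, 56 mm high, with a black control pod on its -x side reaching 117 mm from the middle. Origin: centre of its underside, z up. The drum stands on its flat top on the same axis, locked by three clips; locked, the drum's x axis points as the base's x axis within 0.1 rad
- base_top (a point): Centre of the base's flat top, 56 mm above its origin. Three black clips on it, 16 mm high, hook over the drum's lugs. Turned anticlockwise from above (positive about z) the lugs are clear from 0.45 rad to 1.45 rad, and the drum lifts straight up; clockwise it meets a stop. Only friction, about 0.2 N m, resists the turn
- drip_tray: Round steel drip tray, loose, 0.7 kg, 176 mm across its rim and 16 mm high. Origin: centre of its underside; its flat inside floor is 3 mm above the origin and 150 mm across
- jar_centre (a point): Centre of a closed jar of polishing shot, 74 mm across and 116 mm high, standing loose on the bench; to be left alone
- clamp_centre (a point): Centre of a turned wooden ring clamp, 114 mm long (along its x) and 24 mm thick, lying loose on the bench; to be left alone
Things that resemble listed ones, but are neither listed nor needed, are in the scene too. There is more than one size of the part that bears drum_handle; the job needs the larger.

How it is judged:
By the outcome, as a careful person would: the job done as asked, in the order asked, and still so for the second after the job is handed in, with the robot touching nothing.
It also fails if it takes over 42 s, if anything falls off the work surface, if the arm or the gripper's body presses on something with over 40 N, if the wrist force passes 120 N, or if a joint passes its speed limit or range.

## Working session

There is one attempt and no reset: what is moved stays moved. The work goes in short steps, Python scripts to look and compute and a tool call to move; the robot and the scene stay as the last step left them, time stands still between calls to the robot, and variables do not carry over. Pictures are saved under pics/ and viewed, and the job is handed in when it is done.

Besides the shell and the picture viewer there is one more tool, called after ">>>" as name(argument=value, ...), one argument or row to a line, values as JSON. send_rows: Moves the arm, as the interface text tells. Scaled input: -1 to 1 covers 0.04 m each way for a shift and 4 degrees each way for a turn. Its arguments: {"type":"object","properties":{"rows":{"type":"string"},"claw":{"type":"number"},"newtons":{"type":"number"}},"required":["rows"]}

```bash
ls; mkdir -p pics
python3 - <<'E'
from plant import manip, eyes, finder
import cv2,numpy as np
for n in ("scene","top"):
    p,d=eyes.camera(n); cv2.imwrite(f"pics/{n}0.png",p[:,:,::-1]); np.save(f"pics/{n}0.npy",d)
    i=eyes.camera_info(n); print(n,i)
    for q in ("drum_handle","drive_base","drip_tray","jar_centre","clamp_centre"):
        for r in finder.cut_out(n,q): print(n,q,round(r["p"],2),r["rect"],r["region"].sum())
s=manip.get_state();print(s["time"],s["ee_pos"],s["ee_rot"],manip.tip_reach)
E
```

```text
pics
scene {'intrinsics': array([[406.2278928 ,   0.        , 252.10892068],
       [  0.        , 406.2278928 , 199.19168654],
       [  0.        ,   0.        ,   1.        ]]), 'origin': array([ -44.48225189, -545.38868572,  598.63189121]), 'rotation': array([[ 0.6754102 , -0.35753716,  0.6449715 ],
       [-0.73733094, -0.34260705,  0.58220571],
       [ 0.01281161, -0.86878512, -0.49502351]])}
scene drum_handle 0.82 [226.1, 162.3, 258.3, 212.0] 1164
scene drum_handle 0.55 [146.2, 141.2, 198.6, 213.9] 2637
scene drive_base 0.8 [131.9, 198.8, 212.4, 240.2] 1991
scene drive_base 0.26 [144.0, 140.8, 196.4, 215.4] 2657
scene drip_tray 0.97 [241.5, 257.0, 321.7, 315.2] 3757
scene jar_centre 0.87 [280.7, 180.2, 312.3, 227.3] 1336
scene clamp_centre 0.93 [186.3, 260.8, 224.5, 289.3] 373
top {'intrinsics': array([[416.33064337,   0.        , 257.34728132],
       [  0.        , 416.33064337, 191.50946194],
       [  0.        ,   0.        ,   1.        ]]), 'origin': array([ 476.08490075,  -14.66689806, 1162.71730758]), 'rotation': array([[-0.0125817 , -0.99709809,  0.07508061],
       [-0.9996049 ,  0.01442964,  0.02412113],
       [-0.02513451, -0.07474747, -0.99688569]])}
top drum_handle 0.82 [185.9, 124.3, 220.1, 163.6] 1014
top drum_handle 0.81 [141.1, 191.6, 199.8, 241.3] 2109
top drive_base 0.81 [153.8, 186.7, 211.7, 259.5] 1313
top drip_tray 0.96 [282.4, 182.4, 352.0, 249.4] 3234
top jar_centre 0.7 [246.2, 112.1, 270.9, 147.8] 847
top clamp_centre 0.53 [263.3, 230.0, 272.3, 272.5] 241
0.6 [213.00044368 587.59033258 302.73924835] [[-9.40120193e-01  3.40843106e-01 -1.20237826e-05]
 [ 3.40843106e-01  9.40120192e-01  4.07590368e-05]
 [ 2.51962376e-05  3.42201701e-05 -9.99999999e-01]] 64.0
```

Run:
```python
import cv2
t=cv2.imread("pics/top0.png");cv2.imwrite("pics/topc.png",cv2.resize(t[90:290,110:370],None,fx=3,fy=3,interpolation=cv2.INTER_CUBIC))
t=cv2.imread("pics/scene0.png");cv2.imwrite("pics/scenec.png",cv2.resize(t[120:330,110:370],None,fx=2.8,fy=2.8,interpolation=cv2.INTER_CUBIC))
```

```text
(no output)
```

View pics/topc.png

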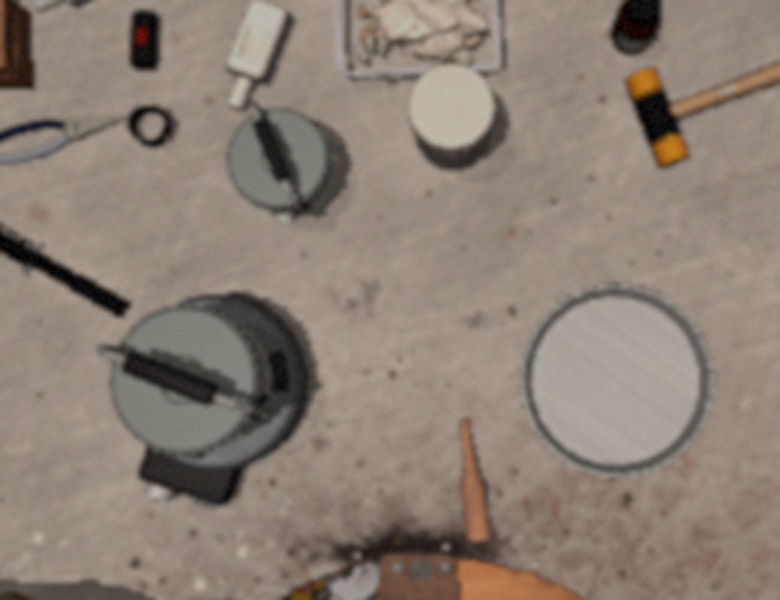

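View pics/scenec.png

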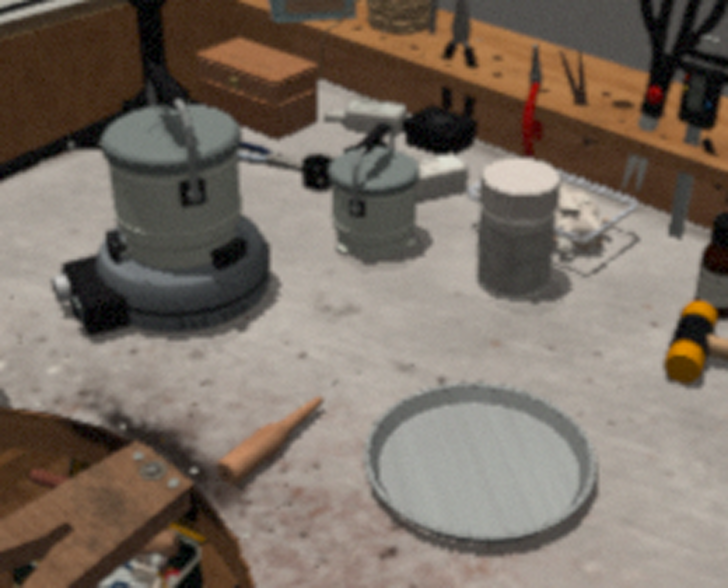

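View pics/top0.png

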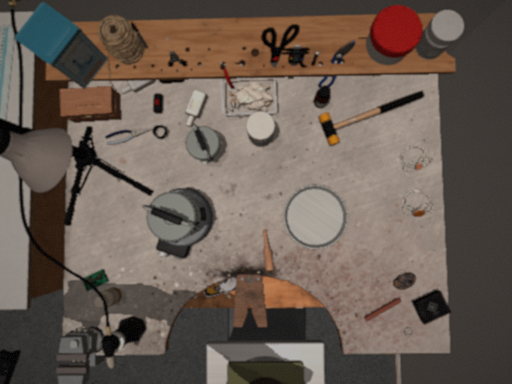

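```bash
cat > h.py <<'E'
import numpy as np,cv2
from plant import manip,eyes,finder
def cloud(n,d):
    i=eyes.camera_info(n);K=i["intrinsics"]
    v,u=np.mgrid[0:384,0:512]
    c=np.stack([(u-K[0,2])/K[0,0]*d,(v-K[1,2])/K[1,1]*d,d],-1)
    return c@i["rotation"].T+i["origin"]
def fitc(x,y):
    A=np.c_[2*x,2*y,np.ones(len(x))];s=np.linalg.lstsq(A,x*x+y*y,rcond=None)[0]
    return s[0],s[1],np.sqrt(s[2]+s[0]**2+s[1]**2)
E
python3 - <<'E'
from h import *
for n in("top","scene"):
    d=np.load(f"pics/{n}0.npy");P=cloud(n,d);ok=d>0
    def reg(xr,yr,zr):
        m=ok&(P[...,0]>xr[0])&(P[...,0]<xr[1])&(P[...,1]>yr[0])&(P[...,1]<yr[1])&(P[...,2]>zr[0])&(P[...,2]<zr[1]);return P[m],m
    # hist near drum
    q,m=reg((300,560),(80,330),(20,260))
    print(n,np.histogram(q[:,2],bins=np.arange(20,261,10)))
    q,m=reg((300,560),(80,330),(195,250))
    if len(q):
        c=q[:,:2].mean(0);w,V=np.linalg.eigh(np.cov((q[:,:2]-c).T));print("handle",len(q),c,q[:,2].max(),np.degrees(np.arctan2(V[1,1],V[0,1])),q.min(0),q.max(0))
    q,m=reg((300,560),(80,330),(160,180))
    print("lid",len(q),q.mean(0),(q.min(0)+q.max(0))/2,q.max(0)-q.min(0))
    q,m=reg((300,560),(80,330),(48,62));print("basetop",len(q),(q.min(0)+q.max(0))/2,q.max(0)-q.min(0))
    q,m=reg((280,620),(-250,-60),(8,25));print("trayrim",len(q),fitc(q[:,0],q[:,1]),q[:,2].mean(),(q.min(0)+q.max(0))/2,q.max(0)-q.min(0))
    q,m=reg((360,500),(-180,-120),(-10,8));print("floor",np.median(q[:,2]))
    u=cv2.minEnclosingCircle
    mm=cv2.imread(f"pics/{n}0.png")
E
```

```text
top (array([ 42, 238, 305, 520,  38,  65,   3,  27,  18,  16,  12,  15,  12,
        26, 846, 827,   5,   5,  26, 254,  46,   0,   0,   0]), array([ 20,  30,  40,  50,  60,  70,  80,  90, 100, 110, 120, 130, 140,
       150, 160, 170, 180, 190, 200, 210, 220, 230, 240, 250, 260]))
handle 330 [494.30816458 215.10005085] 224.2291768485169 67.5568011897022 [468.34015778 156.73705359 195.61601304] [520.79385496 277.21349025 224.22917685]
lid 1673 [494.71762829 214.94380914 169.76475338] [495.4179311  215.98828334 169.37041162] [120.52210401 125.73716011  18.60768772]
basetop 574 [487.70605879 197.72376848  54.95557737] [141.48420232 115.25703788  13.86141996]
trayrim 722 (np.float64(491.5534541725052), np.float64(-145.11853742181881), np.float64(81.72697903650122)) 14.077040857493573 [ 476.8792948  -146.76221495   15.44295579] [203.26416527 170.77853849  14.82050683]
floor 2.5440662840956065
scene (array([263, 431, 319, 521, 197, 144, 138, 159, 158, 165, 152, 162, 182,
       141, 739, 141,  20,  13,  39, 120,   0,   0,   0,   0]), array([ 20,  30,  40,  50,  60,  70,  80,  90, 100, 110, 120, 130, 140,
       150, 160, 170, 180, 190, 200, 210, 220, 230, 240, 250, 260]))
handle 163 [488.49744822 199.92350512] 219.96511831124587 69.09336447097854 [467.94485526 153.06189336 197.00073885] [516.89960823 263.50796444 219.96511831]
lid 880 [488.7024041  206.72461781 168.30953883] [495.22596591 215.60485182 169.77358045] [117.2547198  130.44121436  19.45675117]
basetop 603 [490.58501037 209.49151127  54.92909149] [138.58718815 143.39844493  13.83279171]
trayrim 782 (np.float64(492.50323660079715), np.float64(-147.40790968356885), np.float64(84.62217319961952)) 14.206544585044988 [ 494.56814195 -147.51945783   13.92631181] [177.37189166 174.86215633  11.79422891]
floor 1.38851752779226
```

Run:
```python
from h import *
def plane(n,u,v,z):
    i=eyes.camera_info(n);K=i["intrinsics"];r=np.stack([(u-K[0,2])/K[0,0],(v-K[1,2])/K[1,1],np.ones(len(u))],-1)@i["rotation"].T
    o=i["origin"];return o+r*((z-o[2])/r[:,2])[:,None]
g=cv2.cvtColor(cv2.imread("pics/top0.png"),cv2.COLOR_BGR2GRAY)
m=np.zeros_like(g,bool);m[203:230,146:186]=True
# slice black grip: crop (125..215,350..405)/3+(110,90)
m&=g<55
v,u=np.nonzero(m);q=plane("top",u,v,219.)
c=q.mean(0);w,V=np.linalg.eigh(np.cov((q-c)[:,:2].T));print("grip top",len(u),c,np.degrees(np.arctan2(V[1,1],V[0,1]))%180, np.sqrt(w*12), (q.min(0)+q.max(0))/2)
for n in("top","scene"):
    d=np.load(f"pics/{n}0.npy");P=cloud(n,d)
    q=P[(d>0)&(abs(P[...,0]-495)<70)&(abs(P[...,1]-215)<80)&(P[...,2]>204)&(P[...,2]<235)]
    c=q.mean(0);w,V=np.linalg.eigh(np.cov((q-c)[:,:2].T));print(n,c,np.percentile(q[:,2],[50,80,95]),np.degrees(np.arctan2(V[1,1],V[0,1]))%180, np.sqrt(w*12))
    ax=V[:,1];t=(q-c)[:,:2]@ax;print("ends mid",c[:2]+ax*(t.min()+t.max())/2,t.max()-t.min())
    # lid edge circle from boundary of z 160-178 points
    k=(d>0)&(abs(P[...,0]-495)<75)&(abs(P[...,1]-215)<75)&(P[...,2]>163)&(P[...,2]<180)
    h=cv2.convexHull(P[k][:,:2].astype(np.float32))[:,0];print("lid hull",fitc(h[:,0],h[:,1]))
    # base housing
    k=(d>0)&(abs(P[...,0]-495)<150)&(abs(P[...,1]-215)<150)&(P[...,2]>25)&(P[...,2]<52)
    print("base fit",fitc(P[k][:,0],P[k][:,1]))
    # obstacles
    k=(d>0)&(P[...,0]>100)&(P[...,0]<750)&(P[...,1]>-300)&(P[...,1]<650)&(P[...,2]>80)
    H={}
    for p in P[k]:
        kk=(int(p[0]//50*50),int(p[1]//50*50));H[kk]=max(H.get(kk,0),int(p[2]))
    print(sorted(H.items()))
# pod
d=np.load("pics/top0.npy");P=cloud("top",d)
k=(g<70);k[:236]=False;k[262:]=False;k[:,:150]=False;k[:,195:]=False
q=P[k];print("pod",q.mean(0),np.degrees(np.arctan2(*(np.array([495,215.5])-q.mean(0)[:2])[::-1])))
for n,(a,b,c_,e) in {"top":(282,182,353,251),"scene":(240,256,323,316)}.items():
    r=finder.cut_out(n,"drip_tray")[0]["region"] if False else None
```

```text
grip top 252 [496.04160329 215.06798908 219.        ] 68.93165564300769 [17.80799525 73.34659104] [497.75788877 214.68337641 219.        ]
top [494.51640231 215.61011234 216.78643644] [217.80828636 219.53851594 221.27200777] 67.62829494304142 [ 16.32417912 102.10619638]
ends mid [494.87232073 216.47484701] 126.80688372886483
lid hull (np.float64(494.6811327323026), np.float64(216.72449769841558), np.float64(61.19950771013919))
base fit (np.float64(509.327608779212), np.float64(257.0027953727792), np.float64(108.11845281427243))
[((100, 350), 152), ((100, 400), 130), ((100, 450), 133), ((100, 500), 133), ((150, 300), 139), ((150, 350), 180), ((150, 400), 133), ((150, 450), 347), ((150, 500), 349), ((200, 300), 159), ((200, 350), 181), ((200, 400), 134), ((200, 450), 348), ((200, 500), 348), ((250, 350), 147), ((250, 400), 130), ((250, 550), 179), ((250, 600), 178), ((300, 350), 130), ((300, 400), 131), ((300, 450), 132), ((300, 550), 180), ((300, 600), 179), ((350, 450), 153), ((350, 500), 162), ((350, 550), 182), ((350, 600), 180), ((400, 150), 175), ((400, 200), 176), ((400, 250), 1
[... 1921 characters left out ...]
0, 400), 382), ((500, 550), 183), ((500, 600), 175), ((550, 150), 169), ((550, 200), 170), ((550, 350), 418), ((550, 400), 438), ((550, 450), 424), ((550, 550), 184), ((550, 600), 175), ((600, 100), 110), ((600, 150), 86), ((600, 350), 417), ((600, 400), 474), ((600, 450), 473), ((600, 500), 203), ((600, 550), 184), ((600, 600), 175), ((650, -50), 118), ((650, 0), 117), ((650, 100), 123), ((650, 150), 122), ((650, 350), 384), ((650, 400), 468), ((650, 450), 520), ((650, 500), 216), ((650, 550), 182), ((650, 600), 177), ((700, -50), 118), ((700, 0), 117), ((700, 100), 87), ((700, 150), 123), ((700, 550), 146), ((700, 600), 177)]
pod [410.26026514 236.31450892  48.58932189] -13.800276554724412
```

>>> send_rows(
  rows="0 0 0 0 0 1;0 0 0 0 0 1;0 0 0 0 0 1;0 0 0 0 0 1;0 0 0 0 0 1",
  claw=1,
)

```text
time: 1.02
ee_pos: [213.0, 587.6, 302.8]
ee_rot: [[-0.765, 0.644, -0.0], [0.644, 0.765, 0.0], [0.0, 0.0, -1.0]]
force: [0.1, -1.0, -0.1]
finger_gap: 88.1
```

Run:
```python
from h import *
s=manip.get_state();print(s["joint_positions"],s["ee_pos"])
for n in("top","scene"):
    d=np.load(f"pics/{n}0.npy");P=cloud(n,d)
    k=(d>0)&(P[...,0]>300)&(P[...,0]<750)&(P[...,1]>275)&(P[...,1]<480)&(P[...,2]>190)
    q=P[k]
    for y in range(275,480,25):
        r=q[(q[:,1]>=y)&(q[:,1]<y+25)]
        if len(r):print(n,y,len(r),r.min(0).astype(int),r.max(0).astype(int))
```

```text
[-71.36062871  39.26158162  -5.31140751  89.87489022   4.31478891
  51.05208047 -28.31431071] [212.97534408 587.62913134 302.79667489]
top 275 2 [516 276 202] [518 277 205]
top 350 432 [567 356 369] [653 374 406]
top 375 966 [547 375 357] [669 399 420]
top 400 982 [540 400 362] [668 424 437]
top 425 971 [541 425 362] [658 449 468]
top 450 322 [553 450 317] [677 474 458]
top 475 3 [675 475 334] [677 479 336]
scene 350 150 [564 354 365] [661 374 403]
scene 375 261 [551 375 352] [671 399 418]
scene 400 368 [542 400 340] [675 424 436]
scene 425 451 [544 425 332] [671 449 474]
scene 450 981 [557 450 190] [683 474 520]
scene 475 93 [588 475 193] [659 479 520]
```

>>> send_rows(
  rows="0 0 0 0 0 1;0 0 0 0 0 1;0 0 0 0 0 1;0 0 0 0 0 1;0 0 0 0 0 1",
)

```text
time: 1.43
ee_pos: [212.9, 587.6, 302.8]
ee_rot: [[-0.498, 0.867, -0.0], [0.867, 0.498, 0.0], [0.0, -0.0, -1.0]]
force: [0.1, 0.5, -0.2]
finger_gap: 87.8
```

>>> send_rows(
  rows="0 0 0 0 0 1;0 0 0 0 0 1;0 0 0 0 0 1;0 0 0 0 0 1;0 0 0 0 0 1",
)

```text
time: 1.85
ee_pos: [212.9, 587.7, 302.8]
ee_rot: [[-0.172, 0.985, -0.0], [0.985, 0.172, 0.0], [0.0, -0.0, -1.0]]
force: [0.1, -0.3, -0.5]
finger_gap: 88.6
```

>>> send_rows(
  rows="0 0 0 0 0 1;0 0 0 0 0 1;0 0 0 0 0 1;0 0 0 0 0 1;0 0 0 0 0 1",
)

```text
time: 2.27
ee_pos: [212.8, 587.7, 302.8]
ee_rot: [[0.175, 0.984, -0.0], [0.984, -0.175, 0.0], [0.0, -0.0, -1.0]]
force: [1.3, 0.5, 0.5]
finger_gap: 88.2
```

>>> send_rows(
  rows="0 0 0 0 0 1;0 0 0 0 0 1;0 0 0 0 0 0.9;0 0 0 0 0 0",
)

```text
time: 2.6
ee_pos: [212.7, 587.7, 302.7]
ee_rot: [[0.368, 0.93, 0.0], [0.93, -0.368, -0.0], [0.0, 0.0, -1.0]]
force: [0.8, 0.6, 0.3]
finger_gap: 88.1
```

```bash
cat > rel.py <<'E'
import sys
from h import *
s=manip.get_state();R=np.array(s["ee_rot"]);p=np.array(s["ee_pos"])
t=np.array([float(a) for a in sys.argv[1:4]]);print(s["time"],p.round(1),"yaw y",np.degrees(np.arctan2(R[1,1],R[0,1])).round(2),"tool delta",(R.T@(t-p)).round(1),"F",np.round(s["force"],1),"M",np.round(s["moment"],2),"gap",s["finger_gap"]);print(np.round(s["joint_positions"],1))
E
python3 rel.py 494.8 215.5 300
```

```text
2.6 [212.7 587.7 302.7] yaw y -21.59 tool delta [-242.3  399.3    2.7] F [0.8 0.6 0.3] M [-0.05  0.08 -0.01] gap 88.1298687824063
[-82.9  40.2  15.7  90.5 -13.   51.  -84.1]
```

>>> send_rows(
  rows="-0.43 0.71 0 0 0 0;-0.43 0.71 0 0 0 0;-0.43 0.71 0 0 0 0;-0.43 0.71 0 0 0 0;-0.43 0.71 0 0 0 0",
)

```text
time: 3.02
ee_pos: [314.2, 454.3, 302.9]
ee_rot: [[0.364, 0.931, 0.0], [0.931, -0.364, 0.0], [0.0, 0.0, -1.0]]
force: [0.3, 0.4, -0.6]
finger_gap: 87.9
```

>>> send_rows(
  rows="-0.43 0.71 0 0 0 0;-0.43 0.71 0 0 0 0;-0.43 0.71 0 0 0 0;-0.43 0.71 0 0 0 0;-0.43 0.71 0 0 0 0",
)

```text
time: 3.43
ee_pos: [414.9, 322.2, 303.0]
ee_rot: [[0.365, 0.931, 0.0], [0.931, -0.365, 0.001], [0.001, 0.0, -1.0]]
force: [0.5, 0.0, 0.1]
finger_gap: 88.1
```

>>> send_rows(
  rows="-0.43 0.71 0 0 0 0;-0.43 0.71 0 0 0 0;-0.43 0.71 0 0 0 0;-0.43 0.71 0 0 0 0;0 0 0 0 0 0",
)

```text
time: 3.85
ee_pos: [499.0, 210.3, 303.4]
ee_rot: [[0.376, 0.927, 0.005], [0.927, -0.375, -0.004], [-0.002, 0.006, -1.0]]
force: [0.7, 0.1, -0.6]
finger_gap: 88.3
```

```bash
python3 rel.py 494.8 215.5 256
python3 - <<'E'
from h import *
for n in("top","scene"):
    p,d=eyes.camera(n);np.save(f"pics/{n}1.npy",d)
    c=p[90:290,110:370] if n=="top" else p[120:330,110:370]
    cv2.imwrite(f"pics/{n}1.png",cv2.resize(c[:,:,::-1],None,fx=2,fy=2))
a=cv2.imread("pics/top1.png");b=cv2.imread("pics/scene1.png")
cv2.imwrite("pics/v1.png",cv2.vconcat([a[:300],b[:300]]))
E
```

```text
3.85 [499.  210.3 303.4] yaw y -22.05 tool delta [ 3.4 -6.2 47.3] F [ 0.7  0.1 -0.6] M [-0.08  0.11 -0.04] gap 88.29331988293417
[-35.1  33.5  11.8 105.   -9.2  42.3 -40.5]
```

View pics/v1.png

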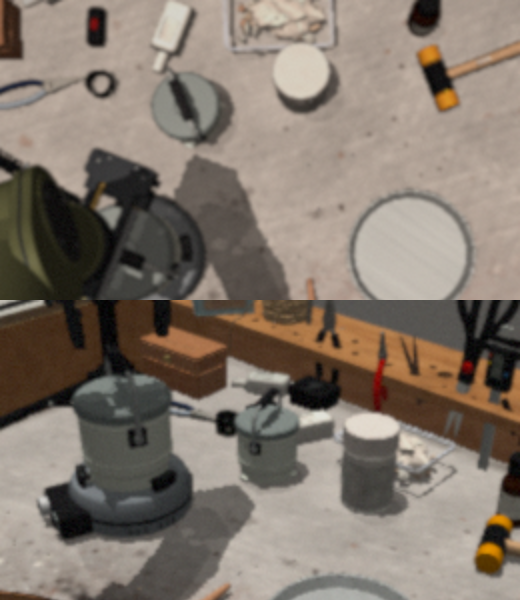

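```bash
python3 - <<'E'
from h import *
p,d=eyes.camera("scene")
cv2.imwrite("pics/s2.png",cv2.resize(p[20:250,80:330,::-1],None,fx=2.5,fy=2.5,interpolation=cv2.INTER_CUBIC))
E
python3 rel.py 494.8 215.5 256
```

```text
4.0 [494.4 217.9 302.7] yaw y -21.48 tool delta [-2.1  1.3 46.7] F [-0.5  0.6 -1. ] M [-0.09  0.1   0.03] gap 87.90159855175152
[-35.6  33.5  11.4 105.1  -9.4  42.3 -40.6]
```

View pics/s2.png

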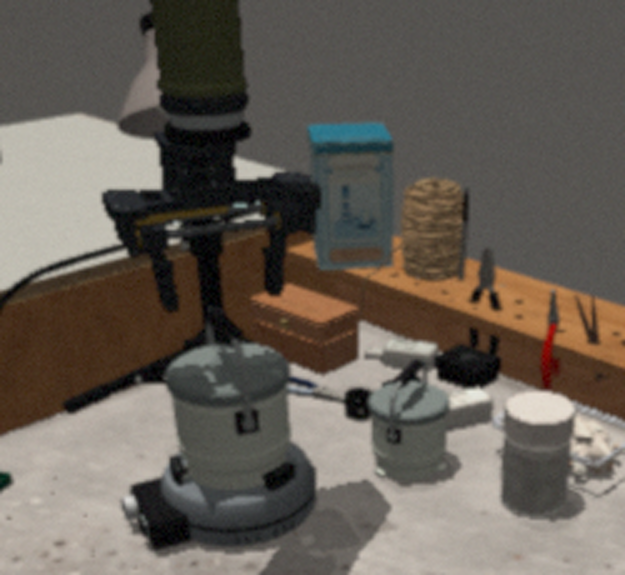

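The picture shows the open gripper directly above the drum: fingers near (165,290) and (275,275), with the handle near (215,335) between them. I'll lower it next.

>>> send_rows(
  rows="-0.03 0.02 0.25 0 0 0;-0.02 0.01 0.25 0 0 0;0 0 0.25 0 0 0;0 0 0.22 0 0 0;0 0 0.15 0 0 0",
)

```text
time: 4.42
ee_pos: [494.0, 216.5, 256.8]
ee_rot: [[0.365, 0.931, -0.001], [0.931, -0.365, 0.0], [-0.0, -0.001, -1.0]]
force: [-0.4, -0.5, 0.8]
finger_gap: 88.3
```

>>> send_rows(
  rows="0 0 0.05 0 0 0;0 0 0 0 0 0;0 0 0 0 0 0",
)

```text
time: 4.67
ee_pos: [495.0, 215.6, 256.0]
ee_rot: [[0.367, 0.93, 0.0], [0.93, -0.367, 0.0], [0.0, 0.0, -1.0]]
force: [-0.7, 0.6, 0.2]
finger_gap: 88.3
```

```bash
python3 rel.py 494.8 215.5 256
python3 - <<'E'
from h import *
p,d=eyes.camera("scene")
cv2.imwrite("pics/s3.png",cv2.resize(p[100:250,110:270,::-1],None,fx=3.5,fy=3.5,interpolation=cv2.INTER_CUBIC))
E
```

```text
4.6667 [495.  215.6 256. ] yaw y -21.51 tool delta [-0.2 -0.1  0. ] F [-0.7  0.6  0.2] M [-0.04  0.07  0.03] gap 88.29519912037973
[-34.5  37.2  10.  108.  -10.4  35.7 -39.5]
```

View pics/s3.png

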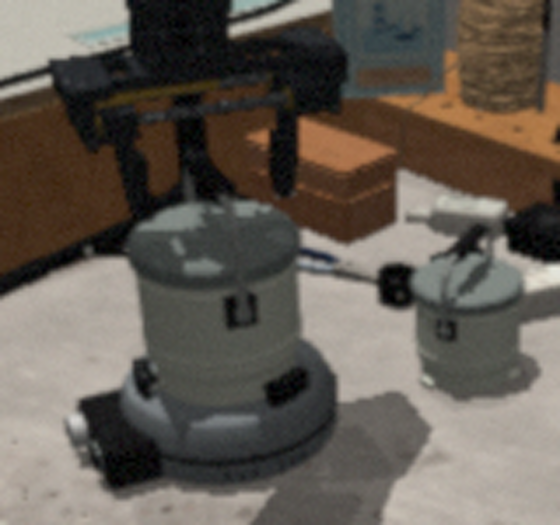

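Fingers at (135,185) and (285,165) straddle the handle near (205,180), so I'll close now.

>>> send_rows(
  rows="0 0 0 0 0 0;0 0 0 0 0 0;0 0 0 0 0 0;0 0 0 0 0 0;0 0 0 0 0 0",
  claw=0,
  newtons=40,
)

```text
time: 5.13
ee_pos: [494.9, 215.4, 256.0]
ee_rot: [[0.367, 0.93, 0.0], [0.93, -0.367, 0.0], [0.0, 0.0, -1.0]]
force: [0.1, -0.4, -0.4]
finger_gap: 56.8
```

>>> send_rows(
  rows="0 0 0 0 0 0;0 0 0 0 0 0;0 0 0 0 0 0;0 0 0 0 0 0;0 0 0 0 0 0",
)

```text
time: 5.55
ee_pos: [494.9, 215.4, 255.9]
ee_rot: [[0.367, 0.93, -0.0], [0.93, -0.367, 0.0], [0.0, -0.0, -1.0]]
force: [0.0, -0.3, -0.2]
finger_gap: 23.4
```

```bash
python3 rel.py 494.8 215.5 256
```

```text
5.55 [494.9 215.4 255.9] yaw y -21.53 tool delta [ 0.  -0.1 -0.1] F [ 0.  -0.3 -0.2] M [-0.02  0.05 -0.01] gap 23.428550355558826
[-34.5  37.3  10.  108.  -10.4  35.6 -39.5]
```

>>> send_rows(
  rows="0 0 0 0 0 0;0 0 0 0 0 0;0 0 0 0 0 0;0 0 0 0 0 0",
)

```text
time: 5.88
ee_pos: [494.4, 215.4, 255.8]
ee_rot: [[0.367, 0.93, -0.001], [0.93, -0.367, -0.0], [-0.0, -0.001, -1.0]]
force: [-2.1, 0.1, 0.6]
finger_gap: 17.3
```

```bash
python3 rel.py 494.8 215.5 256
```

```text
5.8833 [494.4 215.4 255.8] yaw y -21.51 tool delta [ 0.2  0.3 -0.2] F [-2.1  0.1  0.6] M [0.02 0.48 0.05] gap 17.31544454907428
[-34.5  37.3  10.  108.  -10.4  35.7 -39.5]
```

Gripped (gap 17 mm). Next I'll turn the drum anticlockwise, which is −z in the tool frame.

>>> send_rows(
  rows="0 0 0 0 0 -0.5;0 0 0 0 0 -0.75;0 0 0 0 0 -0.75;0 0 0 0 0 -0.75;0 0 0 0 0 -0.75",
)

```text
time: 6.3
ee_pos: [495.3, 215.2, 255.7]
ee_rot: [[0.127, 0.992, 0.001], [0.992, -0.127, -0.0], [-0.0, 0.001, -1.0]]
force: [0.1, 0.1, -2.7]
finger_gap: 17.2
```

```bash
python3 rel.py 494.8 215.5 256
```

```text
6.3 [495.3 215.2 255.7] yaw y -7.32 tool delta [ 0.3 -0.6 -0.3] F [ 0.1  0.1 -2.7] M [-0.08  0.02 -0.09] gap 17.22445645980954
[-32.   37.    5.9 107.8  -6.1  35.4 -29.6]
```

>>> send_rows(
  rows="0 0 0 0 0 -0.75;0 0 0 0 0 -0.75;0 0 0 0 0 -0.75;0 0 0 0 0 -0.75;0 0 0 0 0 -0.75",
)

```text
time: 6.72
ee_pos: [495.4, 215.1, 255.7]
ee_rot: [[-0.134, 0.991, 0.001], [0.991, 0.134, -0.0], [-0.0, 0.001, -1.0]]
force: [0.5, -0.5, -3.0]
finger_gap: 17.3
```

>>> send_rows(
  rows="0 0 0 0 0 -0.75;0 0 0 0 0 -0.75;0 0 0 0 0 -0.75;0 0 0 0 0 -0.75;0 0 0 0 0 -0.75",
)

```text
time: 7.13
ee_pos: [495.4, 215.1, 255.7]
ee_rot: [[-0.385, 0.923, 0.001], [0.923, 0.385, 0.0], [-0.0, 0.001, -1.0]]
force: [0.6, 0.5, -3.4]
finger_gap: 17.6
```

>>> send_rows(
  rows="0 0 0 0 0 -0.75;0 0 0 0 0 0;0 0 0 0 0 0",
)

```text
time: 7.38
ee_pos: [495.2, 215.1, 255.7]
ee_rot: [[-0.429, 0.903, 0.0], [0.903, 0.429, 0.0], [-0.0, 0.0, -1.0]]
force: [0.6, -0.1, -4.7]
finger_gap: 17.5
```

```bash
python3 rel.py 494.8 215.5 256
python3 - <<'E'
from h import *
p,d=eyes.camera("scene")
cv2.imwrite("pics/s4.png",cv2.resize(p[100:250,110:270,::-1],None,fx=3.5,fy=3.5,interpolation=cv2.INTER_CUBIC))
E
```

```text
7.3833 [495.2 215.1 255.7] yaw y 25.42 tool delta [ 0.5 -0.2 -0.3] F [ 0.6 -0.1 -4.7] M [-0.11 -0.1  -0.02] gap 17.504525936798778
[-26.1  36.8  -3.8 107.5   3.9  35.8  -6.8]
```

View pics/s4.png

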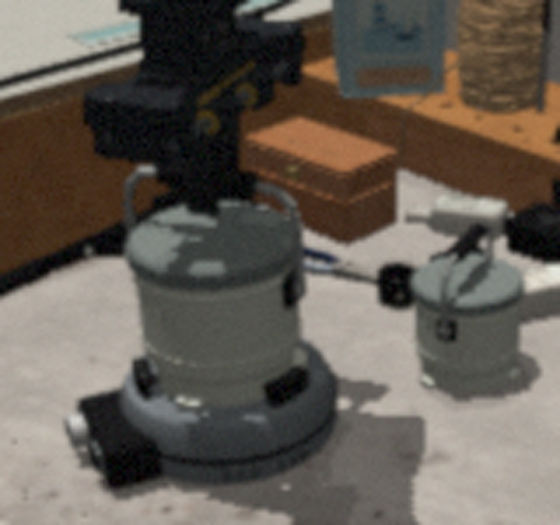

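The drum has turned with the gripper. Its label moved from (240,310) to (293,288), and a lug shows at (190,400), clear between the clips. I'll start the lift gently.

>>> send_rows(
  rows="0 0 -0.1 0 0 0;0 0 -0.15 0 0 0;0 0 -0.2 0 0 0;0 0 -0.2 0 0 0;0 0 0 0 0 0",
)

```text
time: 7.85
ee_pos: [495.7, 215.9, 283.9]
ee_rot: [[-0.43, 0.903, 0.003], [0.903, 0.43, 0.002], [0.0, 0.004, -1.0]]
force: [1.4, 0.1, -6.1]
finger_gap: 17.4
```

```bash
python3 rel.py 492 -147 300
python3 - <<'E'
from h import *
p,d=eyes.camera("scene")
cv2.imwrite("pics/s5.png",cv2.resize(p[100:250,110:270,::-1],None,fx=3,fy=3,interpolation=cv2.INTER_CUBIC))
E
```

```text
7.85 [495.7 215.9 283.9] yaw y 25.46 tool delta [-326.  -159.3  -16.7] F [ 1.4  0.1 -6.1] M [-0.01 -0.21 -0.05] gap 17.36046577525216
[-26.   34.4  -4.  105.9   3.5  39.6  -6.5]
```

View pics/s5.png

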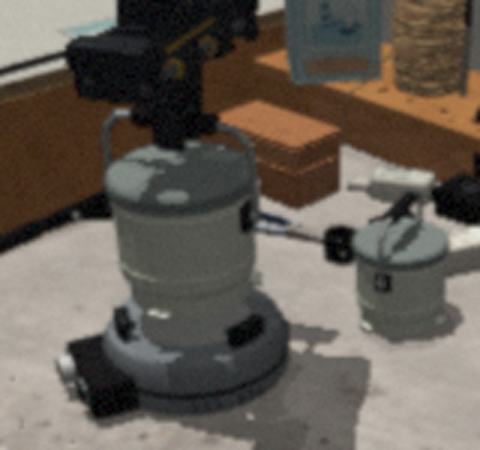

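>>> send_rows(
  rows="0 0 -0.3 0 0 0;0 0 -0.4 0 0 0;0 0 -0.4 0 0 0;0 0 -0.3 0 0 0;0 0 -0.2 0 0 0",
)

```text
time: 8.32
ee_pos: [495.0, 215.5, 347.1]
ee_rot: [[-0.43, 0.903, 0.001], [0.903, 0.43, 0.001], [0.0, 0.001, -1.0]]
force: [-0.2, 0.5, -5.8]
finger_gap: 17.2
```

```bash
python3 - <<'E'
from h import *
def plane(n,u,v,z):
    i=eyes.camera_info(n);K=i["intrinsics"];r=np.stack([(u-K[0,2])/K[0,0],(v-K[1,2])/K[1,1],np.ones(len(u))],-1)@i["rotation"].T
    o=i["origin"];return o+r*((z-o[2])/r[:,2])[:,None]
for n in("top","scene"):
    p,d=eyes.camera(n)
    r=finder.cut_out(n,"drip_tray")[0];m=r["region"].astype(np.uint8)
    c=max(cv2.findContours(m,0,1)[0],key=cv2.contourArea)[:,0].astype(float)
    q=plane(n,c[:,0],c[:,1],16.);print(n,r["p"],fitc(q[:,0],q[:,1]),cv2.minEnclosingCircle(q[:,:2].astype(np.float32)))
    for z in("jar_centre","clamp_centre"):
        rr=finder.cut_out(n,z)[:1]
        if rr:
            m=rr[0]["region"]&(d>0);P=cloud(n,d)[m];print(z,rr[0]["p"],np.median(P,0),np.percentile(P,2,0),np.percentile(P,98,0))
E
python3 rel.py 492 -147 350
```

```text
top 0.62 (np.float64(492.4202059127374), np.float64(-144.3201607489982), np.float64(85.999555355073)) ((493.0314025878906, -144.24746704101562), 88.48936462402344)
jar_centre 0.95 [717.51040676   0.84327436 115.98322469] [ 6.89090310e+02 -3.35470967e+01  1.17770184e-01] [772.67057793  36.02240078 120.39686656]
clamp_centre 0.66 [387.17558298 -11.38212214  18.84445589] [351.60872177 -27.29720883  -0.84557784] [444.78830047  -0.64989415  25.41438836]
scene 0.71 (np.float64(492.9200075929561), np.float64(-147.01222627226934), np.float64(88.98785152940482)) ((492.8804626464844, -146.61351013183594), 91.87156677246094)
jar_centre 0.64 [702.72073788 -16.61909977  76.1122519 ] [690.07505339 -37.25444772   5.56945786] [753.33442113  26.91087581 117.32592654]
clamp_centre 0.8 [382.87900472 -20.23834204  16.81394044] [350.4478296  -29.02203668   7.1036842 ] [443.41140319  -8.68006431  22.96248313]
8.7167 [494.5 215.2 345. ] yaw y 25.48 tool delta [-325.9 -158.1   -4.7] F [-0.8 -0.5 -6.3] M [-0.08  0.03  0.01] gap 17.685881494511964
[-25.8  29.8  -4.2 101.6   2.8  48.8  -5.8]
```

>>> send_rows(
  rows="-0.17 -0.08 0 0 0 0;-0.33 -0.16 0 0 0 0;-0.415 -0.2 0 0 0 0;-0.415 -0.2 0 0 0 0;-0.415 -0.2 0 0 0 0",
)

```text
time: 9.13
ee_pos: [494.3, 136.4, 345.6]
ee_rot: [[-0.43, 0.903, -0.001], [0.903, 0.43, -0.001], [-0.0, -0.001, -1.0]]
force: [-0.4, -0.2, -6.8]
finger_gap: 17.2
```

>>> send_rows(
  rows="-0.415 -0.2 0 0 0 0;-0.415 -0.2 0 0 0 0;-0.415 -0.2 0 0 0 0;-0.415 -0.2 0 0 0 0;-0.415 -0.2 0 0 0 0",
)

```text
time: 9.55
ee_pos: [493.9, 44.2, 345.8]
ee_rot: [[-0.43, 0.903, -0.0], [0.903, 0.43, -0.0], [-0.0, -0.001, -1.0]]
force: [0.4, -1.1, -6.5]
finger_gap: 17.1
```

>>> send_rows(
  rows="-0.415 -0.2 0 0 0 0;-0.415 -0.2 0 0 0 0;-0.415 -0.2 0 0 0 0;-0.415 -0.2 0 0 0 0;-0.415 -0.2 0 0 0 0",
)

```text
time: 9.97
ee_pos: [493.4, -47.9, 345.8]
ee_rot: [[-0.43, 0.903, -0.0], [0.903, 0.43, -0.0], [-0.0, -0.0, -1.0]]
force: [0.2, 0.5, -7.6]
finger_gap: 17.2
```

>>> send_rows(
  rows="-0.415 -0.2 0 0 0 0;-0.415 -0.2 0 0 0 0;-0.415 -0.2 0 0 0 0;-0.33 -0.16 0 0 0 0;-0.25 -0.12 0 0 0 0",
)

```text
time: 10.38
ee_pos: [492.7, -129.8, 345.7]
ee_rot: [[-0.428, 0.904, -0.001], [0.904, 0.428, -0.001], [-0.001, -0.001, -1.0]]
force: [0.3, -0.0, -6.5]
finger_gap: 17.3
```

>>> send_rows(
  rows="0 0 0 0 0 0;0 0 0 0 0 0;0 0 0 0 0 0",
)

```text
time: 10.63
ee_pos: [493.4, -126.0, 345.8]
ee_rot: [[-0.431, 0.902, -0.0], [0.902, 0.431, 0.001], [0.001, 0.0, -1.0]]
force: [1.1, -0.5, -6.3]
finger_gap: 17.4
```

```bash
python3 rel.py 492.5 -146 202.7
python3 - <<'E'
from h import *
p,d=eyes.camera("scene")
cv2.imwrite("pics/s6.png",cv2.resize(p[80:350,110:400,::-1],None,fx=2.2,fy=2.2,interpolation=cv2.INTER_CUBIC))
E
```

```text
10.6333 [ 493.4 -126.   345.8] yaw y 25.56 tool delta [-17.9  -9.4 143. ] F [ 1.1 -0.5 -6.3] M [-0.13 -0.04 -0.01] gap 17.366959873441978
[ 12.3  27.4  -4.7 106.4   2.9  46.3  31.6]
```

View pics/s6.png

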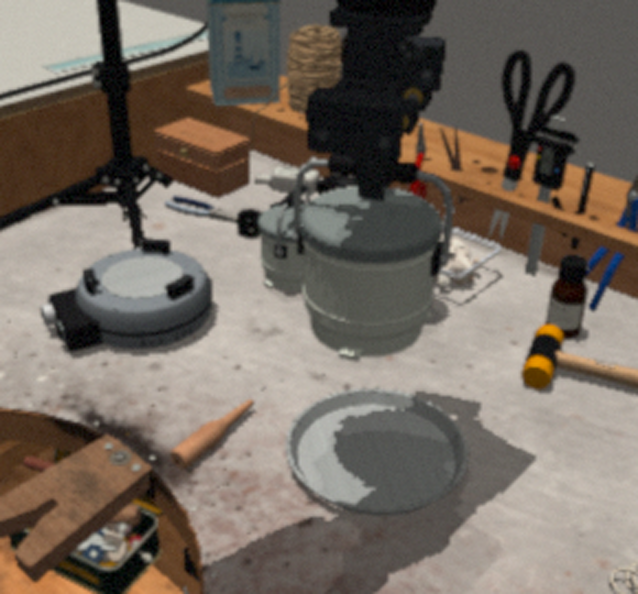

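The drum hangs upright at (370,270), clear of the tray at (378,450). The base at (145,290) is empty, and the clamp and other objects haven't moved. I'll finish the shift and lower it.

>>> send_rows(
  rows="-0.15 -0.08 0 0 0 0;-0.2 -0.1 0 0 0 0;-0.1 -0.055 0.2 0 0 0;0 0 0.35 0 0 0;0 0 0.4 0 0 0",
)

```text
time: 11.1
ee_pos: [492.9, -149.0, 307.6]
ee_rot: [[-0.428, 0.904, 0.002], [0.904, 0.428, -0.001], [-0.002, 0.001, -1.0]]
force: [-0.2, 0.9, -6.8]
finger_gap: 17.2
```

>>> send_rows(
  rows="0 0 0.4 0 0 0;0 0 0.4 0 0 0;0 0 0.4 0 0 0;0 0 0.3 0 0 0;0 0 0.2 0 0 0",
)

```text
time: 11.52
ee_pos: [492.1, -148.2, 238.2]
ee_rot: [[-0.43, 0.903, -0.002], [0.903, 0.43, 0.0], [0.001, -0.002, -1.0]]
force: [-0.3, -0.3, -6.1]
finger_gap: 17.7
```

>>> send_rows(
  rows="0 0 0.1 0 0 0;0 0 0 0 0 0;0 0 0 0 0 0",
)

```text
time: 11.77
ee_pos: [492.9, -147.9, 236.1]
ee_rot: [[-0.43, 0.903, 0.001], [0.903, 0.43, -0.0], [-0.0, 0.001, -1.0]]
force: [0.2, -0.1, -5.8]
finger_gap: 17.3
```

```bash
python3 rel.py 492.5 -146 202.7
python3 - <<'E'
from h import *
p,d=eyes.camera("scene")
cv2.imwrite("pics/s7.png",cv2.resize(p[150:350,200:360,::-1],None,fx=2.9,fy=2.9,interpolation=cv2.INTER_CUBIC))
P=cloud("scene",d)
for z in range(40,130,20):
    k=(d>0)&(abs(P[...,0]-492)<90)&(abs(P[...,1]+146)<90)&(abs(P[...,2]-z)<10)
    q=P[k];print(z,len(q),np.round(fitc(q[:,0],q[:,1]),1))
E
```

```text
11.7667 [ 492.9 -147.9  236.1] yaw y 25.46 tool delta [ 1.9  0.4 33.4] F [ 0.2 -0.1 -5.8] M [-0.06  0.    0.02] gap 17.27710638170219
[ 13.9  37.   -3.8 112.7   4.6  30.3  32.4]
40 257 [ 490.6 -149.8   49.5]
60 259 [ 491.3 -149.1   52.8]
80 440 [ 493.  -147.8   56.8]
100 453 [ 494.5 -146.8   58. ]
120 567 [ 499.6 -143.7   63.4]
```

View pics/s7.png

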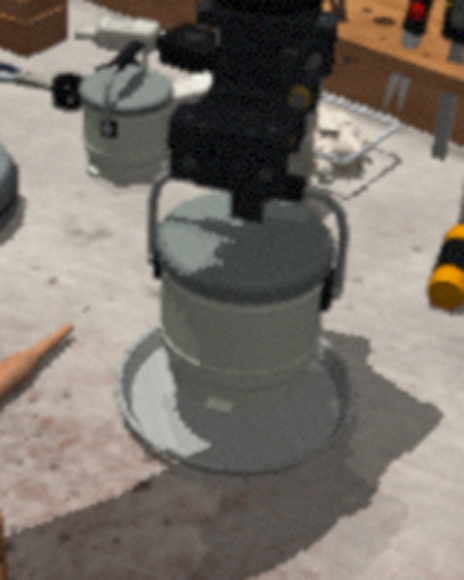

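The drum hangs centred over the tray, about 33 mm above its floor. I'll lower the rest slowly.

>>> send_rows(
  rows="0.02 0.01 0.15 0 0 0;0.02 0 0.2 0 0 0;0 0 0.2 0 0 0;0 0 0.1 0 0 0;0 0 0.05 0 0 0",
)

```text
time: 12.23
ee_pos: [491.8, -145.9, 206.8]
ee_rot: [[-0.43, 0.903, -0.002], [0.903, 0.43, 0.0], [0.001, -0.001, -1.0]]
force: [0.4, -0.6, -6.4]
finger_gap: 17.0
```

>>> send_rows(
  rows="0 0 0.03 0 0 0;0 0 0.03 0 0 0;0 0 0 0 0 0",
)

```text
time: 12.48
ee_pos: [492.4, -146.1, 205.4]
ee_rot: [[-0.43, 0.903, 0.0], [0.903, 0.43, 0.0], [-0.0, 0.0, -1.0]]
force: [0.3, -1.0, -5.9]
finger_gap: 17.2
```

```bash
python3 rel.py 492.5 -146 202.7
```

```text
12.4833 [ 492.4 -146.1  205.4] yaw y 25.47 tool delta [0.  0.1 2.7] F [ 0.3 -1.  -5.9] M [-0.07  0.01  0.02] gap 17.172209677502543
[ 13.5  40.   -3.4 114.2   5.   25.9  31.9]
```

>>> send_rows(
  rows="0 0 0.03 0 0 0;0 0 0.02 0 0 0;0 0 0.01 0 0 0;0 0 0 0 0 0;0 0 0 0 0 0",
)

```text
time: 12.9
ee_pos: [492.3, -146.0, 203.2]
ee_rot: [[-0.43, 0.903, 0.0], [0.903, 0.43, 0.0], [-0.0, 0.0, -1.0]]
force: [0.6, -0.4, -6.6]
finger_gap: 17.1
```

>>> send_rows(
  rows="0 0 0.02 0 0 0;0 0 0.01 0 0 0;0 0 0 0 0 0;0 0 0 0 0 0",
)

```text
time: 13.23
ee_pos: [492.2, -146.5, 202.6]
ee_rot: [[-0.43, 0.903, 0.001], [0.903, 0.43, -0.001], [-0.001, 0.0, -1.0]]
force: [-3.3, 0.2, 6.3]
finger_gap: 17.4
```

It has touched down: the vertical force went from −6 to +6 N. Releasing.

>>> send_rows(
  rows="0 0 0 0 0 0;0 0 0 0 0 0;0 0 0 0 0 0;0 0 0 0 0 0;0 0 0 0 0 0",
  claw=0.7,
)

```text
time: 13.65
ee_pos: [492.6, -145.9, 201.9]
ee_rot: [[-0.43, 0.903, 0.0], [0.903, 0.43, 0.0], [-0.0, 0.001, -1.0]]
force: [-0.1, -0.3, 0.5]
finger_gap: 48.4
```

>>> send_rows(
  rows="0 0 0 0 0 0;0 0 0 0 0 0;0 0 0 0 0 0;0 0 0 0 0 0;0 0 0 0 0 0",
)

```text
time: 14.07
ee_pos: [492.3, -146.0, 201.9]
ee_rot: [[-0.43, 0.903, 0.0], [0.903, 0.43, 0.0], [0.0, 0.0, -1.0]]
force: [-0.2, 1.0, -0.1]
finger_gap: 61.6
```

>>> send_rows(
  rows="0 0 -0.1 0 0 0;0 0 -0.2 0 0 0;0 0 -0.3 0 0 0;0 0 -0.4 0 0 0;0 0 -0.5 0 0 0",
)

```text
time: 14.48
ee_pos: [491.8, -145.9, 262.6]
ee_rot: [[-0.43, 0.903, -0.001], [0.903, 0.43, 0.0], [0.001, -0.001, -1.0]]
force: [0.5, -0.2, 1.0]
finger_gap: 61.8
```

>>> send_rows(
  rows="0 0 -0.6 0 0 0;0 0 -0.6 0 0 0;0 0 -0.5 0 0 0;0 0 -0.3 0 0 0;0 0 0 0 0 0",
)

```text
time: 14.9
ee_pos: [493.5, -146.4, 345.2]
ee_rot: [[-0.43, 0.903, 0.006], [0.903, 0.43, -0.001], [-0.004, 0.005, -1.0]]
force: [0.3, -0.0, -0.7]
finger_gap: 61.8
```

```bash
python3 - <<'E'
from h import *
for n in("scene","top"):
    p,d=eyes.camera(n);P=cloud(n,d)
    cv2.imwrite(f"pics/{n}8.png",cv2.resize(p[:,:,::-1],None,fx=1.5,fy=1.5,interpolation=cv2.INTER_CUBIC))
    for z in (30,50,80,100,115):
        k=(d>0)&(abs(P[...,0]-492)<90)&(abs(P[...,1]+146)<90)&(abs(P[...,2]-z)<8)
        q=P[k]
        if len(q)>20:print(n,z,len(q),np.round(fitc(q[:,0],q[:,1]),1))
    k=(d>0)&(abs(P[...,0]-492)<50)&(abs(P[...,1]+146)<50)&(abs(P[...,2]-115)<12)
    q=P[k];print("lid plane",np.linalg.lstsq(np.c_[q[:,:2],np.ones(len(q))],q[:,2],rcond=None)[0],np.median(q[:,2]))
    for z in("jar_centre","clamp_centre","drip_tray"):
        rr=finder.cut_out(n,z)[:1]
        if rr:
            Q=P[rr[0]["region"]&(d>0)];print(z,rr[0]["p"],np.median(Q,0).round(),rr[0]["rect"])
E
python3 rel.py 492 -146 300
```

```text
scene 30 189 [ 492.7 -145.9   56.5]
scene 50 351 [ 492.1 -146.    56.5]
scene 80 394 [ 497.6 -143.    61.9]
scene 100 362 [ 497.8 -142.3   64.3]
scene 115 1788 [ 484.9 -151.2   43.1]
lid plane [1.98113298e-02 1.24506237e-02 1.08361660e+02] 116.58904808333034
jar_centre 0.91 [704. -17.  78.] [278.5, 176.5, 310.4, 225.9]
clamp_centre 0.72 [383. -19.  16.] [187.0, 261.4, 224.2, 293.8]
drip_tray 0.92 [ 462. -182.    4.] [242.8, 265.7, 323.2, 314.6]
top 115 819 [ 481.7 -128.6   36.5]
lid plane [-9.61607281e-03  1.05218015e-03  1.21911809e+02] 117.19708758447769
jar_centre 0.89 [716.   1. 116.] [248.1, 111.3, 272.1, 148.6]
clamp_centre 0.47 [387. -12.  19.] [261.7, 231.9, 270.7, 272.1]
drip_tray 0.56 [474. -94.   5.] [283.9, 185.6, 331.3, 246.7]
15.3 [ 492.  -146.   341.1] yaw y 25.48 tool delta [-0.1  0.1 41.1] F [-1.8  0.4 -1.1] M [-0.05  0.06 -0.  ] gap 61.86131245211491
[ 14.4  28.1  -4.7 106.1   3.   46.   33.6]
```

View pics/scene8.png

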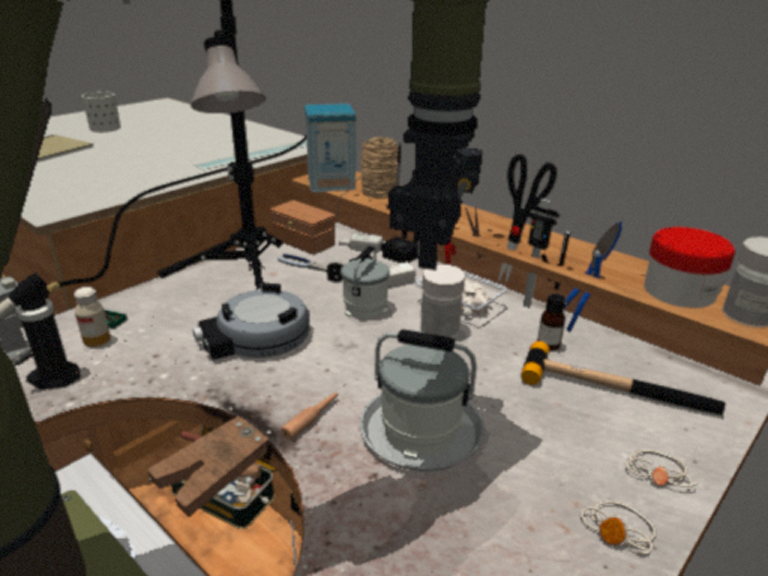

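The drum stands upright in the middle of the tray at (422,395), and the gripper is clear above it. The jar at (442,300) and the clamp at (310,415) haven't moved. Handing in now.

```bash
python3 -c "
from plant import manip
print(manip.close_job())"
```

```text
the job is handed in; nothing more can be done
None
```

The drum is standing upright in the drip tray, and I handed the job in at about 15 s of the 42 s allowed. I gripped the larger drum by its handle, turned it 47° anticlockwise, lifted it straight off the base and lowered it into the tray before letting go.

- **Position:** the low part of the drum measured about (492, −146) mm, within about 2 mm of the tray centre I had measured. Near the lid the circle fits scattered more, by about 5 to 20 mm, because they mixed the lid and the wall.
- **Upright:** the lid's fitted tilt was about 1.3° from the scene camera and 0.6° from the top camera, both within what I'd expect from noise. The lid height was 117 mm, as expected with the drum resting on the tray floor.
- **Touchdown:** the vertical force went from −6 N to +6 N when the drum met the tray, and returned to about zero after release. At hand-in the gripper was above the drum and touching nothing.
- **Jar and ring clamp:** both were within about 1 to 2 mm of where they were measured during the job, which is within measurement error.
- **Detection limits:** the finder's view of the tray was partly blocked at the end, with a low score of 0.56 from the top camera, so I relied on the scene camera for the tray.

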